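Lay out the stripped engine parts on their shadow boards

ROBOT

A 6-joint arm with a two-finger parallel gripper is mounted at the origin on the work surface. World frame = base frame: x ahead of the robot, y to its left, z up, the work surface at z = 0. Lengths are in mm, angles in degrees, forces in N, time in s.
With the tool pointing down it reaches from about 300 to 850 mm from the base axis. Payload 4.2 kg.
Tool frame: the origin (TCP) lies at the very end of the fingers, on their centre line; the grasp point (between the pads) lies 19 mm behind it (env.tcp_to_grasp is the distance from the TCP to the grasp point, in mm); z points along the fingers, y is the line along which they close (so a half turn about z gives the same grasp; the last joint's range is limited). The gripper opens to 91 mm and grips with 3 to 60 N. Pads are 32 mm wide; open, the fingers measure 118 mm over their backs; the gripper's body (76 mm by 178 mm) begins 60 mm behind the grasp point.
Start: joints at [-68.583, 18.312, 89.639, -0, 72.044, -1.146], TCP at [220.632, -531.003, 213.976] pointing down, gripper open.
Joint ranges: [-177.97, 177.97], [-48.28, 115.42], [12.27, 149.76], [-77.06, 257.06], [2.81, 150.46], [-146.56, 146.56]. Speed limits (degrees/s): [147.25, 147.25, 180, 180, 180, 180].

INTERFACE

Orientations are given as [roll, pitch, yaw] about the fixed x, y, z axes, in that order (R = Rz(yaw) Ry(pitch) Rx(roll)).
In Python, from workcell import env gives the robot as it stands.
- The arm moves only by the tool move_arm, never from a script. Its argument "plan" is a list of rows, each a list of 3 entries, a list of its own where there are three numbers: the shift along the world's x, y, z in cm, then the turn about the world's z in degrees, then the closure, from 0 (fully open) to 1 (shut). In form: [[[x, y, z], turn, claw], ...]. A call has 1 to 5 rows; each row shifts and turns the commanded pose from where the row before left it; what a row does not reach is not made up. A row lasts 1/10 s, in which the tool goes at most 50 mm and 8.59 degrees, less where a joint would pass 70% of its speed; a pose out of reach is approached as far as the arm can. A call is refused whole if a number of a shift passes 5 or a number of a turn 8.59, either way. A call with a gripper value outside its range is refused whole. The fingers move at their own pace and stop on an object; "squeeze" is the grip in N (left out, the last holds). Time passes only in rows, so rows that do not move let the fingers close. It gives the time, the measured TCP pose, the force, the opening and the grip force at its end, in the units of the state.
- env.state(): the state, without advancing time (a new reading comes with each control period).
- env.grab_frame(name): name is "scene" or "side" or "wrist"; returns a dict with "frame" (420x560x3 uint8, red, green, blue), "z_map" (420x560 float32, mm along the optical axis (not along the pixel's ray), 0 where there is no reading), "fovy" (degrees; the focal length in pixels is half the picture's height over the tangent of half this angle, whatever the lens; pixels are square), "cx", "cy" (the principal point, pixels), "position" and "orientation" of the camera in the world. Camera axes: x right, y down, z forward; pixel columns grow to the right and rows downward; lengths in mm; the calibration is good to about 2 mm. A picture is of the moment at which its call begins.
- env.job_done(): hands the job in; it is judged then, once.
Trained networks look in a picture, given as the dict that the camera call returned (one of the last four; its "shot" number tells which), for a name from the list of things; names that differ only in an ending like _2 or _b are one class to them, and where a whole thing is asked for, a point or a joint stands for the part that bears it (a point fixed in the world has none). Each returns a list of dicts, best first, with "score" (0 to 1); they miss things now and then, are a little off and sometimes report something else, mostly with a low value. They report only what shows in the picture. A call takes as long as a camera call.
- env.search_frame(picture, label): "point" ([column, row] in pixels, amid what is visible of it).
- env.landmark_of(picture, label): "point" ([column, row] in pixels: a listed point, or the origin of a listed thing).
The state is a dict: "time_s": time; "qpos": joint angles; "qvel": joint speeds; "effort": joint torques, N m; "ee_pos": TCP position; "ee_rot": TCP orientation; "force": force on the tool from outside, world axes, zero at the start; "torque": the same for the moment, N m; "gripper_width": finger opening in mm; "gripper_force": force on a finger pad.
Only numpy, scipy, OpenCV 4.12 (cv2) and the standard library are available. Lean on these libraries where they do the work, as an engineer would, in place of code of your own. Each camera call takes 0.05 s, during which the arm holds its last target. There are 200 camera calls.

TASK

Set each of the four stripped engine parts (large piston, small piston, connecting rod, carburettor) on the plywood board that bears its own painted shadow: squarely inside the shadow, pistons standing crown up, the connecting rod lying flat with its big eye on the shadow's big eye, the carburettor upright. Set the parts down gently rather than dropping them, and do not knock over the glass jar that stands among them.

Things in the scene. Friction and masses are not known exactly. Their poses are not given: they have to be found in the camera images.
- large_piston: Large aluminium piston standing crown up: plain cylinder 48 mm in diameter, 44 mm tall, about 0.17 kg, two thin dark ring grooves near the top. Origin: centre of its underside; z up. Any yaw is alike.
- small_piston: Small aluminium piston standing crown up: plain cylinder 34 mm in diameter, 34 mm tall, about 0.08 kg, two thin dark ring grooves near the top. Origin: centre of its underside; z up. Any yaw is alike.
- conrod: Steel connecting rod lying flat, 96 mm long, 14 mm thick, 0.09 kg. Origin: middle of its length, on its underside; x runs towards the SMALL eye. Big eye: 34 mm across, centred at x = -31 mm; small eye: 20 mm across, at x = +38 mm; straight beam 12 mm wide (y), 14 mm high, from x = -14 to +28 mm: grip it there, at about x = +5 mm.
- carburettor: Aluminium carburettor body, I-shaped from above: a block 32 mm wide (y) and 34 mm high between two 5 mm thick end flanges 46 mm wide; 50 mm long overall (x), so 40 mm of the block's sides is free between the flanges; a low disc 24 mm across on top reaches 37 mm. About 0.15 kg. Origin: centre of its underside; x along its length, z up. Either way round is alike.
- large_round_board: Fixed plywood board, 90 x 90 mm, 6 mm thick, lying flat on the bench, with a black painted shadow that is a disc 56 mm in diameter at its centre: the place of the large piston. Origin: centre of the board's underside (its top is at z = +6 mm). 
- small_round_board: Fixed plywood board, 90 x 90 mm, 6 mm thick, lying flat on the bench, with a black painted shadow that is a disc 42 mm in diameter at its centre: the place of the small piston. Origin: centre of the board's underside (its top is at z = +6 mm). 
- rod_board: Fixed plywood board, 144 (x) x 60 (y) mm, 6 mm thick, lying flat on the bench, with a black painted shadow shaped like the connecting rod, 4 mm larger all round. Origin: centre of the board's underside (its top is at z = +6 mm). x along its length. The rod's origin belongs at x = +16 mm, y = 0 (not the board's centre), its x along the board's x: big eye at x = -15 mm, SMALL eye at x = +54 mm.
- carb_board: Fixed plywood board, 90 (x) x 80 (y) mm, 6 mm thick, lying flat on the bench, with a black painted shadow that is the carburettor's I shape, 4 mm larger all round, at its centre. Origin: centre of the board's underside (its top is at z = +6 mm). x along the shadow's length, across which the two flanges lie; either way round is alike.
- jar: Closed amber glass jar, 44 mm in diameter, 70 mm tall, about 0.18 kg, standing among the parts near the middle of the work area; not to be knocked over. Origin: centre of its underside; z up. The other loose bystanders among the parts are under 25 mm high.

How it is judged (in metres and radians):
At the end, for the whole second after the job is handed in: Each part is released, still and upright on its own board, its middle within 12 mm of its shadow's middle; rod and carburettor turned within 0.26 rad of their shadows, the rod's small eye at the small eye (carburettor either way round); the jar still stands (horizontal distance between large_piston and large_round_board below 0.012 m and z of large_piston in the frame of large_round_board between 0.003 and 0.01 m and angle between each of large_piston, small_piston, conrod, carburettor's own z axis and vertical below 0.12 rad and linear speed of each of large_piston, small_piston, conrod, carburettor below 0.02 m/s and contact force between each of large_piston, small_piston, conrod, carburettor and the fingers below 0.1 N and horizontal distance between small_piston and small_round_board below 0.012 m and z of small_piston in the frame of small_round_board between 0.003 and 0.01 m and x of conrod in the frame of rod_board between 0.004 and 0.028 m and y of conrod in the frame of rod_board between -0.012 and 0.012 m and x of rod_board in the frame of conrod between -0.03 and -0.002 m and angle between the x axis of conrod and the x axis of rod_board, either way round below 0.26 rad and z of conrod in the frame of rod_board between 0.003 and 0.01 m and horizontal distance between carburettor and carb_board below 0.012 m and angle between the x axis of carburettor and the x axis of carb_board, either way round below 0.26 rad and z of carburettor in the frame of carb_board between 0.003 and 0.01 m and angle between jar's own z axis and vertical below 0.3 rad); the robot touches nothing.
It fails at once if a part is dropped, thrown or knocked flying (faster than 0.7 m/s while not held by the fingers, a fall of about 25 mm) ((linear speed of large_piston above 0.7 m/s and contact force between large_piston and the fingers below 0.05 N) or (linear speed of small_piston above 0.7 m/s and contact force between small_piston and the fingers below 0.05 N) or (linear speed of conrod above 0.7 m/s and contact force between conrod and the fingers below 0.05 N) or (linear speed of carburettor above 0.7 m/s and contact force between carburettor and the fingers below 0.05 N)).
It fails at once if the glass jar is knocked over (angle between jar's own z axis and vertical above 0.5 rad).
It also fails if it takes over 118 s, if anything falls off the work surface, if the arm or the gripper's body presses on something with over 40 N, if the wrist force passes 120 N, or if a joint passes its speed limit or range.

## Working session

There is one attempt and no reset: what is moved stays moved. The work goes in short steps, Python scripts to look and compute and a tool call to move; the robot and the scene stay as the last step left them, time stands still between calls to the robot, and variables do not carry over. Pictures are saved under pics/ and viewed, at most 14 in all, crops included, and the job is handed in when it is done.

Besides the shell and the picture viewer there is one more tool, called after "Emit:" as a command line: name --argument value ..., lists and objects as JSON in quotes. move_arm: Moves the arm, as the interface text tells. Its arguments: {"type":"object","properties":{"plan":{"type":"array","items":{"type":"array"}},"squeeze":{"type":"number"}},"required":["plan"]}

```bash
mkdir -p pics; ls
cat > h.py <<'E'
import numpy as np, cv2
from scipy.spatial.transform import Rotation as R
from workcell import env
def cam(p):
    f=p["frame"].shape[0]/2/np.tan(np.radians(p["fovy"]/2))
    o=np.array(p["orientation"],float)
    M=R.from_euler('xyz',o,degrees=True).as_matrix() if o.size==3 else o.reshape(3,3)
    return f,M,np.array(p["position"],float)
def cloud(p):
    f,M,t=cam(p); z=p["z_map"]; v,u=np.mgrid[:z.shape[0],:z.shape[1]]
    c=np.stack([(u-p["cx"])*z/f,(v-p["cy"])*z/f,z],-1)
    w=c@M.T+t; w[z<=0]=np.nan; return w
def onplane(p,pt,h):
    f,M,t=cam(p); d=M@np.array([(pt[0]-p["cx"])/f,(pt[1]-p["cy"])/f,1]); s=(h-t[2])/d[2]; return t+s*d
def save(n,im): cv2.imwrite(f"pics/{n}.png",im[...,::-1])
NAMES="large_piston small_piston conrod carburettor large_round_board small_round_board rod_board carb_board jar".split()
E
python3 - <<'E'
from h import *
for n in("scene","wrist"):
    p=env.grab_frame(n); save(n+"0",p["frame"]); np.savez(n+"0",**{k:np.array(v) for k,v in p.items()})
    print(n,p["position"],p["orientation"],p["fovy"])
    w=cloud(p); print(np.nanmin(w,(0,1)),np.nanmedian(w[...,2]))
    for l in NAMES:
        for r in env.landmark_of(p,l)[:2]:
            h=0 
            print(l,round(r["score"],2),np.round(r["point"]),np.round(onplane(p,r["point"],0)))
print(env.state())
E
```

```text
pics
scene [1076.6558115  -467.95090526  705.9219837 ] [-133.38284319    0.49167223   51.17159875] 52.3101635678658
[-2387.1960632   -607.38961147  -772.64149658] -1.813976095509929
large_piston 0.77 [274. 281.] [ 646. -132.    0.]
small_piston 0.57 [239. 233.] [ 485. -107.    0.]
conrod 0.76 [397. 165.] [548. 375.   0.]
carburettor 0.54 [334. 148.] [380. 303.   0.]
large_round_board 0.7 [131. 318.] [ 540. -400.    0.]
small_round_board 0.71 [151. 241.] [ 382. -276.    0.]
rod_board 0.58 [298. 195.] [471.  86.   0.]
carb_board 0.72 [358. 230.] [652. 110.   0.]
carb_board 0.33 [130. 315.] [ 534. -398.    0.]
jar 0.76 [292. 232.] [561. -11.   0.]
wrist [ 295.05896621 -498.61018091  384.30289581] [ 1.63164587e+02 -3.38903433e-02 -6.74325432e+01] 70.23127743828027
[ -112.05622148 -1850.82555443  -756.68547603] 0.8081191978702691
{'time_s': 1.0, 'qpos': array([-6.85824321e+01,  1.83109885e+01,  8.96398086e+01,  8.22944144e-05,
        7.20437901e+01, -1.14582023e+00]), 'qvel': array([ 0.02389661,  0.02910412, -0.09644612,  0.00570415, -0.06450597,
        0.06826885]), 'effort': array([ 1.76158410e-03, -4.12349761e+01, -2.32232970e+01,  7.31162704e-02,
        3.77196609e-02,  1.19620375e-05]), 'ee_pos': array([ 220.63609871, -530.99511901,  213.97958228]), 'ee_rot': array([1.79994587e+02, 2.99673330e-05, 2.25633628e+01]), 'force': array([-0.31026024, -0.59858159,  0.14256071]), 'torque': array([-0.03887989, -0.01368338, -0.00698312]), 'gripper_force': 0.0, 'gripper_width': 91.33593365181477}
```

View pics/scene0.png

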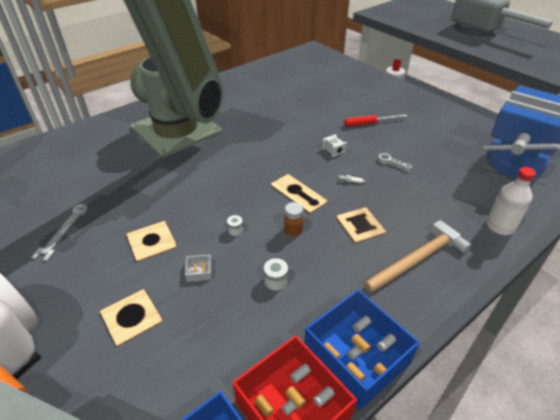

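The scene view shows all four parts, the boards and the jar where the network reports them. The pistons are at (274,281) and (239,233), the rod at (397,165), the carburettor at (334,148) and the jar at (292,232). Next I'll move the wrist camera over the area for finer measurements.

Emit:
move_arm --plan '[[[2.6, 3.1, 0], -2.256, 0], [[2.6, 3.1, 0], -2.256, 0], [[2.6, 3.1, 0], -2.256, 0], [[2.6, 3.1, 0], -2.256, 0], [[2.6, 3.1, 0], -2.256, 0]]'

```text
time_s: 1.5
ee_pos: [351.5, -374.7, 214.1]
ee_rot: [180.0, -0.0, 11.2]
force: [0.9, -0.2, 0.1]
gripper_width: 90.9
gripper_force: 0.0
```

Emit:
move_arm --plan '[[[2.6, 3.1, 0], -2.256, 0], [[2.6, 3.1, 0], -2.256, 0], [[2.6, 3.1, 0], -2.256, 0], [[2.6, 3.1, 0], -2.256, 0], [[2.6, 3.1, 0], -2.256, 0]]'

```text
time_s: 2.0
ee_pos: [481.6, -219.6, 214.2]
ee_rot: [180.0, -0.0, -0.1]
force: [0.3, -0.9, -0.1]
gripper_width: 91.1
gripper_force: 0.0
```

Emit:
move_arm --plan '[[[0, 0, 0], 0, 0], [[0, 0, 0], 0, 0]]'

```text
time_s: 2.2
ee_pos: [480.8, -220.5, 213.9]
ee_rot: [180.0, 0.0, 0.1]
force: [-0.9, -0.0, -0.3]
gripper_width: 91.2
gripper_force: 0.0
```

```bash
cat > look.py <<'E'
from h import *
import sys
def look(tag):
    p=env.grab_frame("wrist"); save(tag,p["frame"]); np.savez(tag,**{k:np.array(v) for k,v in p.items()})
    H={"large_piston":0,"small_piston":0}
    for l in NAMES:
        for r in env.landmark_of(p,l)[:2]:
            print(l,round(r["score"],2),np.round(r["point"]),np.round(onplane(p,r["point"],0)))
    s=env.state(); print(s["time_s"],np.round(s["ee_pos"],1),np.round(s["ee_rot"],1))
if __name__=="__main__": look(sys.argv[1])
E
python3 look.py w1
```

```text
large_piston 0.62 [197.  50.] [ 645. -124.    0.]
small_piston 0.73 [193. 195.] [ 474. -106.    0.]
large_round_board 0.92 [423. 152.] [ 530. -400.    0.]
large_round_board 0.65 [317. 263.] [ 377. -273.    0.]
small_round_board 0.76 [318. 262.] [ 378. -274.    0.]
small_round_board 0.69 [106. 135.] [550.  -4.   0.]
rod_board 0.85 [ 43. 206.] [459.  94.   0.]
jar 0.76 [102. 135.] [550.   1.   0.]
2.7 [ 480.4 -221.4  214. ] [180.  -0.  -0.]
```

Emit:
move_arm --plan '[[[0.2, 4.6, 0], 0, 0], [[0.2, 4.6, 0], 0, 0], [[0.2, 4.6, 0], 0, 0], [[0.2, 4.6, 0], 0, 0], [[0.2, 4.6, 0], 0, 0]]'

```text
time_s: 3.2
ee_pos: [490.5, 10.6, 214.2]
ee_rot: [180.0, -0.0, -0.0]
force: [0.4, 0.3, 1.0]
gripper_width: 91.4
gripper_force: 0.0
```

Emit:
move_arm --plan '[[[0.2, 4.6, 0], 0, 0], [[0.2, 4.6, 0], 0, 0], [[0.2, 4.6, 0], 0, 0], [[0, 4.6, 0], 0, 0], [[0, 0, 0], 0, 0]]'

```text
time_s: 3.7
ee_pos: [496.5, 197.8, 213.8]
ee_rot: [-179.9, -0.0, 0.3]
force: [-0.2, -1.0, 0.7]
gripper_width: 91.3
gripper_force: 0.0
```

```bash
python3 look.py w2; python3 -c "
import cv2,numpy as np
a=cv2.imread('pics/w1.png');b=cv2.imread('pics/w2.png')
cv2.imwrite('pics/w12.png',np.vstack([a,b])[:, :])
"
```

```text
small_round_board 0.62 [214. 268.] [384. 292.   0.]
rod_board 0.65 [358. 216.] [462.  94.   0.]
carb_board 0.57 [339.  69.] [642. 131.   0.]
jar 0.63 [439. 148.] [553.  -1.   0.]
4.2 [496.8 192.1 214.1] [ 1.8e+02 -0.0e+00 -1.0e-01]
```

View pics/w1.png

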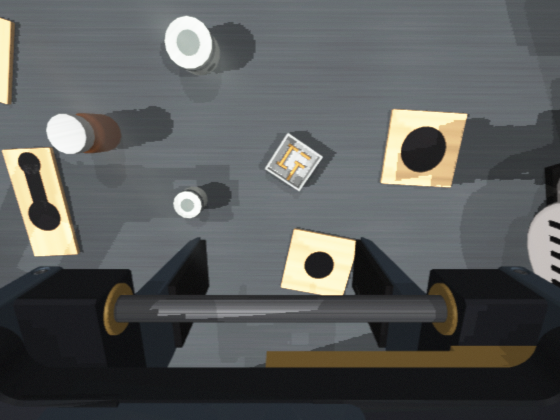

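View pics/w2.png

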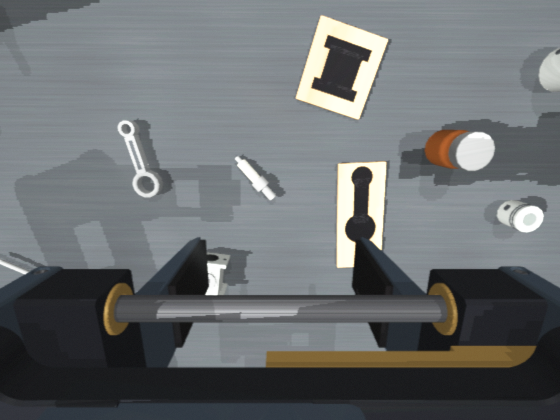

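w1 shows the large piston at (188,44), the small piston at (188,204), the jar at (75,133), the large board at (423,149) and the small board at (318,265). w2 shows the rod with its big eye at (146,184) and small eye at (126,129). It also shows the carb board at (342,68), the rod board at (361,215), and the carburettor partly hidden at (215,270).

```bash
cat > meas.py <<'E'
from h import *
def load(t): return dict(np.load(t+".npz"))
def pts(p,mask,h):
    v,u=np.nonzero(mask); return np.array([onplane(p,(a,b),h)[:2] for a,b in zip(u,v)])
def comp(mask,seed):
    n,l,st,c=cv2.connectedComponentsWithStats(mask.astype(np.uint8)); 
    ids=[i for i in range(1,n) if st[i,4]>30]
    i=min(ids,key=lambda i:np.hypot(*(c[i]-seed))); return l==i
def rect(P):
    (c,s,a)=cv2.minAreaRect(P.astype(np.float32)); return np.round(c,1),np.round(s,1),round(a,1)
def board(p,seed,tag):
    hsv=cv2.cvtColor(p["frame"],cv2.COLOR_RGB2HSV); y=(hsv[...,0]>8)&(hsv[...,0]<35)&(hsv[...,2]>170)
    m=comp(y,seed); hull=np.zeros(m.shape,np.uint8)
    cs,_=cv2.findContours(m.astype(np.uint8),cv2.RETR_EXTERNAL,cv2.CHAIN_APPROX_NONE)
    cv2.fillPoly(hull,[cv2.convexHull(np.vstack(cs))],1)
    d=comp((hull>0)&(hsv[...,2]<70),seed)
    P=pts(p,d,6); e=np.linalg.eigh(np.cov(P.T))[1][:,1]
    print(tag,"board",rect(pts(p,hull>0,6)),"shadow",rect(P),"mean",P.mean(0).round(1),"axis",np.degrees(np.arctan2(e[1],e[0])).round(1))
def top(p,box,z0,z1,tag,h):
    w=cloud(p); m=np.zeros(w.shape[:2],bool); a,b,c,d=box; m[b:d,a:c]=1
    m&=(w[...,2]>z0)&(w[...,2]<z1); m=comp(m,((a+c)/2,(b+d)/2)); P=pts(p,m,h)
    e=np.linalg.eigh(np.cov(P.T))[1][:,1]
    print(tag,rect(P),"mean",P.mean(0).round(1),"axis",np.degrees(np.arctan2(e[1],e[0])).round(1),"z",np.median(w[m][:,2]).round(1))
    return P
if __name__=="__main__":
    a,b=load("w1"),load("w2")
    board(a,(423,149),"large"); board(a,(318,265),"small"); board(a,(40,200),"rod"); board(b,(361,215),"rod"); board(b,(342,68),"carb")
    top(a,(155,5,230,80),38,50,"LP",44); top(a,(165,180,220,225),28,40,"SP",34); top(a,(40,105,130,160),62,76,"jar",70); top(b,(420,120,500,175),62,76,"jar",70)
    P=top(b,(105,110,175,205),7,20,"rod",14)
E
python3 meas.py
```

```text
large board (array([ 534.5, -395.7]), array([92.5, 91.4]), 86.6) shadow (array([ 534.1, -397.1]), array([52.5, 53. ]), 68.6) mean [ 534.6 -397. ] axis 145.9
small board (array([ 377.4, -273.4]), array([92.2, 92.2]), 78.8) shadow (array([ 377. , -273.8]), array([38.3, 37.7]), 1.5) mean [ 377.  -273.9] axis 155.5
rod board (array([462.7,  91.8]), array([144.9,  62.3]), 2.7) shadow (array([478.7,  91.7]), array([99.9, 38.7]), 0.1) mean [474.9  93. ] axis -177.2
rod board (array([463.2,  93.4]), array([145.8,  63. ]), 3.0) shadow (array([461.2,  93.5]), array([134.1,  39.2]), 9.8) mean [462.2  91.6] axis -174.8
carb board (array([640.4, 130.5]), array([82. , 91.7]), 73.0) shadow (array([640.8, 130.1]), array([50.7, 55.3]), 73.0) mean [641.5 130.1] axis 162.4
LP (array([ 641.7, -127.6]), array([48.2, 47.1]), 73.5) mean [ 642.  -127.4] axis 50.9 z 43.6
SP (array([ 471.4, -108.7]), array([33.7, 34.2]), 0.1) mean [ 471.1 -108.8] axis 129.6 z 33.5
jar (array([553.4,  -5.7]), array([38.1, 43.7]), 0.1) mean [553.7  -5.4] axis 92.7 z 69.3
jar (array([553.6,   0.6]), array([38.4, 43.6]), 0.3) mean [5.539e+02 3.000e-01] axis 82.6 z 69.6
rod (array([537.5, 371.6]), array([94.2, 34.7]), 9.8) mean [535.6 372.7] axis -167.6 z 13.1
```

Emit:
move_arm --plan '[[[-3.2, 2.4, 0], 0, 0], [[-3.2, 2.4, 0], 0, 0], [[-3.2, 2.4, 0], 0, 0], [[-3.2, 2.4, 0], 0, 0], [[0, 0, 0], 0, 0]]'

```text
time_s: 4.7
ee_pos: [365.5, 290.4, 214.2]
ee_rot: [-180.0, 0.1, 0.2]
force: [-0.2, -0.3, 0.6]
gripper_width: 91.4
gripper_force: 0.0
```

Emit:
move_arm --plan '[[[0, 0, 0], 0, 0], [[0, 0, 0], 0, 0], [[0, 0, 0], 0, 0], [[0, 0, 0], 0, 0]]'

```text
time_s: 5.1
ee_pos: [369.4, 288.4, 213.9]
ee_rot: [180.0, 0.0, -0.1]
force: [0.2, -0.1, -0.5]
gripper_width: 91.1
gripper_force: 0.0
```

```bash
python3 look.py w3
```

```text
conrod 0.68 [203.  46.] [538. 377.   0.]
carburettor 0.74 [277. 178.] [386. 292.   0.]
small_round_board 0.62 [279. 178.] [386. 290.   0.]
small_round_board 0.3 [539.  32.] [551.  -5.   0.]
rod_board 0.7 [442. 114.] [463.  92.   0.]
jar 0.94 [538.  31.] [553.  -4.   0.]
5.6 [368.6 289.  214. ] [180.  -0.   0.]
```

View pics/w3.png

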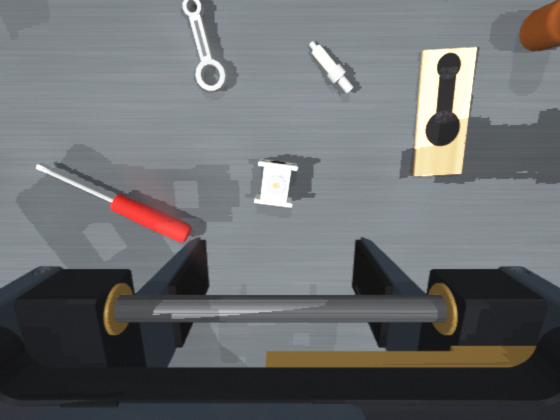

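w3 shows the carburettor at (276,184) with its flanges at top and bottom, the rod from (192,6) to (210,75), and the rod board at (445,112).

Run:
```python
from meas import *
c=load("w3")
board(c,(445,112),"rod")
top(c,(240,145,315,220),25,36,"carb34",34)
top(c,(240,145,315,220),25,42,"carb all",34)
P=top(c,(170,0,240,100),7,20,"rod",14)
# eyes: use axis ends
e=np.linalg.eigh(np.cov(P.T))[1][:,1]; e*=np.sign(e[0]); s=P@e; print(s.min(),s.max())
n=np.array([-e[1],e[0]]); 
for lo,hi in((s.min(),s.min()+34),(s.max()-20,s.max())):
    q=P[(s>=lo)&(s<=hi)]; print((q@n).min(),(q@n).max(), ((q@n).min()+(q@n).max())/2*n+(lo+hi)/2*e)
print(c["position"],c["orientation"])
```

```text
rod board (array([462.4,  94.2]), array([146. ,  63.8]), 2.8) shadow (array([478.1,  95.7]), array([100.3,  37.3]), 8.0) mean [474.   93.1] axis -176.6
carb34 (array([384.3, 294. ]), array([45.4, 51.1]), 82.5) mean [385.  294.2] axis 171.6 z 33.6
carb all (array([384.3, 294. ]), array([45.4, 51.1]), 82.5) mean [384.6 294.2] axis 171.8 z 33.9
rod (array([534.2, 375. ]), array([93.3, 33.3]), 15.7) mean [533.1 373.3] axis -167.0 z 13.3
558.2956073106307 651.500327649403
226.89605270634652 260.35091522523686 [505.54423465 367.07283274]
233.4501061324638 253.05507107788893 [570.12750753 381.64003641]
[450.16075722 289.15475443 384.22611139] [ 1.63177556e+02 -5.58440226e-02 -9.00907126e+01]
```

Emit:
move_arm --plan '[[[1.57, 0.5, -4], -7.5, 0], [[0, 0, -4.5], 0, 0], [[0, 0, -4.5], 0, 0], [[0, 0, -4.0], 0, 0], [[0, 0, -2.0], 0, 0]]' --squeeze 20

```text
time_s: 6.1
ee_pos: [382.5, 292.7, 20.9]
ee_rot: [179.8, 0.2, -7.5]
force: [0.5, 0.2, 0.3]
gripper_width: 91.0
gripper_force: 0.0
```

Emit:
move_arm --plan '[[[0, 0, -1.2], 0, 0], [[0, 0, -0.5], 0, 0], [[0, 0, 0], 0, 0], [[0, 0, 0], 0, 0], [[0, 0, 0], 0, 0]]'

```text
time_s: 6.6
ee_pos: [385.0, 294.5, 7.9]
ee_rot: [-179.9, -0.1, -7.5]
force: [0.4, -0.3, -0.2]
gripper_width: 91.1
gripper_force: 0.0
```

Emit:
move_arm --plan '[[[0, 0, 0], 0, 1], [[0, 0, 0], 0, 1], [[0, 0, 0], 0, 1], [[0, 0, 0], 0, 1], [[0, 0, 0], 0, 1]]'

```text
time_s: 7.1
ee_pos: [384.3, 294.0, 7.0]
ee_rot: [180.0, -0.0, -7.5]
force: [0.3, -0.2, 0.4]
gripper_width: 54.0
gripper_force: 0.0
```

Emit:
move_arm --plan '[[[0, 0, 0], 0, 1], [[0, 0, 0], 0, 1], [[0, 0, 0], 0, 1], [[0, 0, 0], 0, 1], [[0, 0, 0], 0, 1]]'

```text
time_s: 7.6
ee_pos: [384.3, 294.0, 6.9]
ee_rot: [180.0, 0.0, -7.5]
force: [-0.1, -0.0, 0.0]
gripper_width: 32.2
gripper_force: 20.0
```

Emit:
move_arm --plan '[[[0, 0, 2], 0, 1], [[0, 0, 4], 0, 1], [[2.0, -1.28, 3], 0, 1], [[3.63, -2.31, 0], -1.9, 1], [[4, -2.56, 0], -1.9, 1]]'

```text
time_s: 8.1
ee_pos: [481.5, 232.5, 98.3]
ee_rot: [-179.9, -0.1, -11.2]
force: [0.0, 0.7, -1.4]
gripper_width: 32.2
gripper_force: 20.0
```

Emit:
move_arm --plan '[[[4, -2.56, 0], -1.9, 1], [[4, -2.56, 0], -1.9, 1], [[4, -2.56, 0], -1.9, 1], [[4, -2.55, 0], 0, 1], [[0, 0, 0], 0, 1]]'

```text
time_s: 8.6
ee_pos: [645.4, 126.5, 96.1]
ee_rot: [180.0, -0.2, -17.2]
force: [-0.3, 0.1, -1.3]
gripper_width: 31.9
gripper_force: 20.0
```

Emit:
move_arm --plan '[[[0, 0, 0], 0, 1], [[0, 0, -2], 0, 1], [[0, 0, -3], 0, 1], [[0, 0, -2], 0, 1], [[0, 0, 0], 0, 1]]'

```text
time_s: 9.1
ee_pos: [636.4, 130.7, 23.7]
ee_rot: [179.8, 0.4, -16.9]
force: [-1.2, -0.5, -1.7]
gripper_width: 31.8
gripper_force: 20.0
```

Emit:
move_arm --plan '[[[0, 0, 0], 0, 1], [[0, 0, 0], 0, 1], [[0, 0, -0.6], 0, 1], [[0, 0, -0.5], 0, 1], [[0, 0, 0], 0, 1]]'

```text
time_s: 9.6
ee_pos: [640.0, 130.0, 15.3]
ee_rot: [180.0, 0.1, -17.0]
force: [-0.9, 1.1, -1.2]
gripper_width: 32.3
gripper_force: 20.0
```

Emit:
move_arm --plan '[[[0, 0, -0.1], 0, 1], [[0, 0, -0.1], 0, 1], [[0, 0, -0.05], 0, 1], [[0, 0, -0.05], 0, 1], [[0, 0, 0], 0, 1]]'

```text
time_s: 10.1
ee_pos: [640.7, 130.2, 13.0]
ee_rot: [180.0, -0.0, -17.0]
force: [-0.3, 0.3, -1.2]
gripper_width: 31.9
gripper_force: 20.0
```

Emit:
move_arm --plan '[[[0, 0, -0.05], 0, 1], [[0, 0, -0.05], 0, 1], [[0, 0, 0], 0, 1]]'

```text
time_s: 10.4
ee_pos: [640.8, 130.2, 12.9]
ee_rot: [-180.0, -0.0, -17.0]
force: [-1.1, -0.7, 4.6]
gripper_width: 31.9
gripper_force: 20.0
```

Emit:
move_arm --plan '[[[0, 0, 0], 0, 0], [[0, 0, 0], 0, 0], [[0, 0, 0], 0, 0], [[0, 0, 0], 0, 0], [[0, 0, 0], 0, 0]]'

```text
time_s: 10.9
ee_pos: [640.6, 130.2, 11.8]
ee_rot: [180.0, 0.0, -17.0]
force: [-0.3, -0.1, 0.1]
gripper_width: 69.3
gripper_force: 0.0
```

Emit:
move_arm --plan '[[[0, 0, 2], 0, 0], [[0, 0, 4], 0, 0], [[0, 0, 4.5], 0, 0], [[-1, 2.45, 4.0], 4.95, 0], [[-1, 2.45, 4.0], 4.95, 0]]'

```text
time_s: 11.4
ee_pos: [620.5, 179.2, 198.7]
ee_rot: [-180.0, -0.0, -7.0]
force: [0.9, 0.4, -1.2]
gripper_width: 91.3
gripper_force: 0.0
```

Emit:
move_arm --plan '[[[-2, 4.0, 0], 4.95, 0], [[-2, 4.0, 0], 4.95, 0], [[-2, 4.0, 0], 4.95, 0], [[-1, 4.0, 0], 4.95, 0], [[-1.0, 3.58, 0], 0, 0]]'

```text
time_s: 11.9
ee_pos: [539.6, 376.9, 197.1]
ee_rot: [-180.0, -0.0, 12.8]
force: [-0.1, 0.7, 0.6]
gripper_width: 91.4
gripper_force: 0.0
```

Emit:
move_arm --plan '[[[0, 0, 0], 0, 0], [[0, 0, 0], 0, 0], [[0, 0, 0], 0, 0], [[0, 0, 0], 0, 0]]'

```text
time_s: 12.3
ee_pos: [541.2, 373.7, 197.0]
ee_rot: [180.0, 0.0, 12.6]
force: [-0.5, -0.6, -0.1]
gripper_width: 91.6
gripper_force: 0.0
```

```bash
python3 look.py w4
```

```text
conrod 0.67 [280. 198.] [535. 373.   0.]
carburettor 0.63 [501. 159.] [642. 122.   0.]
large_round_board 0.4 [493. 158.] [641. 132.   0.]
carb_board 0.96 [493. 156.] [642. 133.   0.]
12.8 [540.7 374.9 197. ] [180.   -0.   12.7]
```

View pics/w4.png

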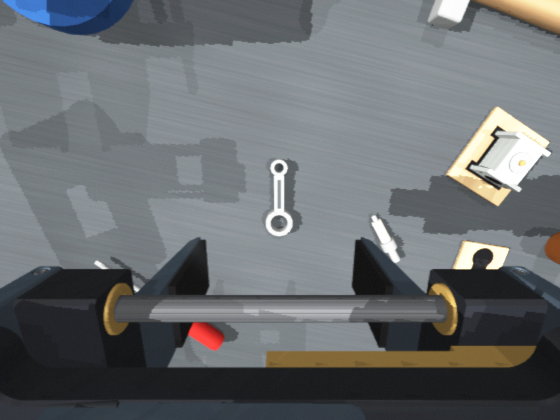

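w4 shows the carburettor standing on its board at (505,155). The rod lies in line with the tool, small eye at (280,167) and big eye at (279,222).

Run:
```python
from meas import *
c=load("w4")
P=top(c,(255,145,305,245),7,20,"rod",14)
e=np.linalg.eigh(np.cov(P.T))[1][:,1]; e*=np.sign(e[0])
for k in range(3):
    s=P@e; n=np.array([-e[1],e[0]])
    C=[]
    for lo,hi in((s.min(),s.min()+34),(s.max()-20,s.max())):
        q=P[(s>=lo)&(s<=hi)]@n; C.append((q.min()+q.max())/2*n+(lo+hi)/2*e)
    e=(C[1]-C[0])/np.hypot(*(C[1]-C[0]))
print(C,s.max()-s.min(),np.degrees(np.arctan2(e[1],e[0])),"grip",(s.min()+s.max())/2*e+C[0]@n*n+5*e)
top(c,(460,110,560,210),35,48,"carb",40)
```

```text
rod (array([537.5, 375.5]), array([94.6, 32.4]), 13.3) mean [534.7 374.1] axis -167.5 z 13.5
[array([508.0598597 , 368.49860797]), array([573.99638725, 383.18361822])] 94.55201840385428 12.555674329218869 grip [542.49203605 376.16816197]
carb (array([639.8, 132.8]), array([48.8, 50.7]), 73.4) mean [640.4 132.5] axis 162.1 z 39.9
```

Emit:
move_arm --plan '[[[0.19, 0.12, -4.5], 0, 0], [[0, 0, -4.5], 0, 0], [[0, 0, -4.5], 0, 0], [[0, 0, -3], 0, 0], [[0, 0, 0], 0, 0]]'

```text
time_s: 13.3
ee_pos: [539.4, 374.1, 27.0]
ee_rot: [179.8, 0.6, 12.7]
force: [-0.6, -0.6, -0.4]
gripper_width: 90.9
gripper_force: 0.0
```

Emit:
move_arm --plan '[[[0, 0, -1.3], 0, 0], [[0, 0, -0.9], 0, 0], [[0, 0, -0.5], 0, 0], [[0, 0, -0.2], 0, 0], [[0, 0, 0], 0, 0]]'

```text
time_s: 13.8
ee_pos: [542.8, 376.3, 3.4]
ee_rot: [-180.0, -0.0, 12.7]
force: [-0.4, -0.2, 0.3]
gripper_width: 91.0
gripper_force: 0.0
```

Emit:
move_arm --plan '[[[0, 0, 0], 0, 1], [[0, 0, 0], 0, 1], [[0, 0, 0], 0, 1], [[0, 0, 0], 0, 1], [[0, 0, 0], 0, 1]]'

```text
time_s: 14.3
ee_pos: [542.6, 376.2, 3.1]
ee_rot: [180.0, -0.0, 12.7]
force: [0.9, -0.1, 0.9]
gripper_width: 54.4
gripper_force: 0.0
```

Emit:
move_arm --plan '[[[0, 0, 0], 0, 1], [[0, 0, 0], 0, 1], [[0, 0, 0], 0, 1], [[0, 0, 0], 0, 1], [[0, 0, 0], 0, 1]]'

```text
time_s: 14.8
ee_pos: [542.5, 376.2, 2.9]
ee_rot: [180.0, 0.0, 12.7]
force: [-0.0, 0.4, -0.2]
gripper_width: 14.3
gripper_force: 0.0
```

Emit:
move_arm --plan '[[[0, 0, 0], 0, 1], [[0, 0, 0], 0, 1], [[0, 0, 0], 0, 1]]'

```text
time_s: 15.1
ee_pos: [542.5, 376.2, 3.0]
ee_rot: [180.0, 0.0, 12.7]
force: [-0.4, -0.8, 0.2]
gripper_width: 11.8
gripper_force: 20.0
```

Emit:
move_arm --plan '[[[0, 0, 2], 0, 1], [[0, 0, 3], 0, 1], [[-0.4, -2, 3], 0, 1], [[-0.8, -3.8, 0], -1.65, 1], [[-0.9, -4.2, 0], -1.65, 1]]'

```text
time_s: 15.6
ee_pos: [522.0, 276.2, 84.1]
ee_rot: [-180.0, -0.2, 9.4]
force: [-0.2, -1.7, -0.5]
gripper_width: 11.8
gripper_force: 20.0
```

Emit:
move_arm --plan '[[[-0.9, -4.2, 0], -1.65, 1], [[-0.9, -4.2, 0], -1.65, 1], [[-0.9, -4.2, 0], -1.65, 1], [[-0.6, -3.4, 0], -1.65, 1], [[-0.48, -2.22, 0], 0, 1]]'

```text
time_s: 16.1
ee_pos: [482.8, 91.8, 83.1]
ee_rot: [180.0, 0.0, 2.7]
force: [-0.1, 0.6, -1.1]
gripper_width: 12.0
gripper_force: 20.0
```

Emit:
move_arm --plan '[[[0, 0, 0], 0, 1], [[0, 0, 0], 0, 1], [[0, 0, -2.5], 0, 1], [[0, 0, -2], 0, 1], [[0, 0, -1], 0, 1]]'

```text
time_s: 16.6
ee_pos: [483.2, 95.0, 26.5]
ee_rot: [180.0, 0.1, 2.9]
force: [-0.2, -0.1, -0.7]
gripper_width: 12.2
gripper_force: 20.0
```

Emit:
move_arm --plan '[[[0, 0, 0], 0, 1], [[0, 0, 0], 0, 1], [[0, 0, -0.8], 0, 1], [[0, 0, -0.5], 0, 1], [[0, 0, 0], 0, 1]]'

```text
time_s: 17.1
ee_pos: [483.3, 93.9, 14.5]
ee_rot: [180.0, 0.1, 2.8]
force: [0.7, -0.1, -1.0]
gripper_width: 12.0
gripper_force: 20.0
```

Emit:
move_arm --plan '[[[0, 0, -0.2], 0, 1], [[0, 0, -0.2], 0, 1], [[0, 0, -0.1], 0, 1], [[0, 0, -0.1], 0, 1], [[0, 0, 0], 0, 1]]'

```text
time_s: 17.6
ee_pos: [483.8, 94.0, 9.0]
ee_rot: [180.0, -0.0, 2.8]
force: [0.4, -0.5, -1.2]
gripper_width: 11.5
gripper_force: 20.0
```

Emit:
move_arm --plan '[[[0, 0, -0.05], 0, 1], [[0, 0, -0.05], 0, 1], [[0, 0, 0], 0, 1]]'

```text
time_s: 17.9
ee_pos: [483.8, 94.0, 8.9]
ee_rot: [180.0, -0.0, 2.8]
force: [-1.6, -0.5, 8.2]
gripper_width: 11.9
gripper_force: 20.0
```

Emit:
move_arm --plan '[[[0, 0, 0], 0, 0], [[0, 0, 0], 0, 0], [[0, 0, 0], 0, 0], [[0, 0, 0], 0, 0], [[0, 0, 0], 0, 0]]'

```text
time_s: 18.4
ee_pos: [483.7, 94.0, 7.8]
ee_rot: [180.0, 0.0, 2.8]
force: [0.2, -0.3, -0.7]
gripper_width: 48.7
gripper_force: 0.0
```

Emit:
move_arm --plan '[[[0, 0, 2], 0, 0], [[0, 0, 4], 0, 0], [[0, 0, 4.5], 0, 0], [[0, 0, 4.5], 0, 0], [[0, 0, 4.2], 0, 0]]'

```text
time_s: 18.9
ee_pos: [483.6, 94.0, 202.1]
ee_rot: [-180.0, -0.0, 2.8]
force: [0.9, -1.0, -0.7]
gripper_width: 88.9
gripper_force: 0.0
```

Emit:
move_arm --plan '[[[-0.25, -4, 0], 0, 0], [[-0.25, -4, 0], 0, 0], [[-0.25, -4, 0], 0, 0], [[-0.25, -4, 0], 0, 0], [[-0.27, -4.28, 0], 0, 0]]'

```text
time_s: 19.4
ee_pos: [470.6, -110.1, 200.0]
ee_rot: [180.0, -0.0, 2.8]
force: [1.1, 0.0, -0.1]
gripper_width: 91.1
gripper_force: 0.0
```

Emit:
move_arm --plan '[[[0, 0, 0], 0, 0], [[0, 0, 0], 0, 0], [[0, 0, 0], 0, 0], [[0, 0, 0], 0, 0], [[0, 0, 0], 0, 0]]'

```text
time_s: 19.9
ee_pos: [471.2, -107.7, 200.0]
ee_rot: [-180.0, -0.0, 2.9]
force: [-1.3, 0.3, 0.1]
gripper_width: 91.0
gripper_force: 0.0
```

```bash
python3 look.py w5
```

```text
large_piston 0.59 [300.  37.] [ 646. -119.   -0.]
small_piston 0.76 [282. 191.] [ 474. -109.    0.]
conrod 0.59 [115. 178.] [479. 100.   0.]
conrod 0.43 [197. 123.] [550.  -4.   0.]
carburettor 0.58 [69. 28.] [642. 132.   0.]
large_round_board 0.76 [522. 155.] [ 533. -399.    0.]
small_round_board 0.58 [397. 266.] [ 377. -272.    0.]
rod_board 0.57 [123. 190.] [465.  91.   0.]
carb_board 0.6 [70. 27.] [643. 131.   0.]
jar 0.57 [195. 122.] [551.  -2.   0.]
20.4 [ 471.  -108.8  200. ] [180.   -0.    2.8]
```

View pics/w5.png

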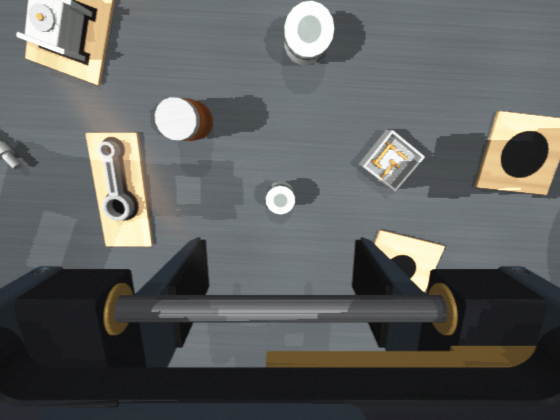

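w5 shows the rod on its shadow (big eye at (119,206), small eye at (109,149)) and the carburettor on its board at (60,28). The jar is standing at (182,118), the small piston is at (281,199), and the large piston is at (309,30).

Run:
```python
from meas import *
c=load("w5")
top(c,(255,170,310,225),28,40,"SP",34); top(c,(275,0,345,65),38,50,"LP",44)
top(c,(90,135,145,225),15,26,"rod",20); board(c,(522,154),"large")
```

```text
SP (array([ 471. , -107.5]), array([33.2, 33.6]), 2.9) mean [ 471.  -107.3] axis -168.5 z 33.6
LP (array([ 641.5, -126.1]), array([46.9, 47.9]), 83.0) mean [ 641.9 -126.2] axis 162.8 z 43.6
rod (array([478.1,  89.5]), array([33.8, 94.4]), 87.1) mean [476.7  92.1] axis -177.3 z 19.2
large board (array([ 534.8, -395. ]), array([93.2, 91.1]), 86.9) shadow (array([ 534.2, -396.8]), array([51.9, 53.9]), 2.9) mean [ 534.7 -396.9] axis 101.9
```

Emit:
move_arm --plan '[[[0, 0.13, -4.5], 0, 0], [[0, 0, -4.5], 0, 0], [[0, 0, -4.5], 0, 0], [[0, 0, -3], 0, 0], [[0, 0, 0], 0, 0]]'

```text
time_s: 20.9
ee_pos: [467.8, -106.7, 31.6]
ee_rot: [-179.9, 0.5, 2.8]
force: [-0.9, -0.2, 0.6]
gripper_width: 91.4
gripper_force: 0.0
```

Emit:
move_arm --plan '[[[0, 0, -1.3], 0, 0], [[0, 0, -0.9], 0, 0], [[0, 0, -0.5], 0, 0], [[0, 0, -0.3], 0, 0], [[0, 0, 0], 0, 0]]'

```text
time_s: 21.4
ee_pos: [471.2, -107.5, 5.3]
ee_rot: [180.0, -0.0, 2.8]
force: [-1.7, 0.6, 0.1]
gripper_width: 91.3
gripper_force: 0.0
```

Emit:
move_arm --plan '[[[0, 0, 0], 0, 1], [[0, 0, 0], 0, 1], [[0, 0, 0], 0, 1], [[0, 0, 0], 0, 1], [[0, 0, 0], 0, 1]]'

```text
time_s: 21.9
ee_pos: [471.1, -107.5, 5.1]
ee_rot: [180.0, -0.0, 2.8]
force: [-0.6, 0.1, -0.0]
gripper_width: 53.9
gripper_force: 0.0
```

Emit:
move_arm --plan '[[[0, 0, 0], 0, 1], [[0, 0, 0], 0, 1], [[0, 0, 0], 0, 1], [[0, 0, 0], 0, 1], [[0, 0, 0], 0, 1]]'

```text
time_s: 22.4
ee_pos: [471.0, -107.5, 5.0]
ee_rot: [180.0, 0.0, 2.8]
force: [0.1, 0.5, -0.1]
gripper_width: 33.0
gripper_force: 20.0
```

Emit:
move_arm --plan '[[[0, 0, 2], 0, 1], [[0, 0, 3], 0, 1], [[-1, -1.8, 3], 0, 1], [[-2, -3.5, 0], 0, 1], [[-2.2, -4, 0], 0, 1]]'

```text
time_s: 22.9
ee_pos: [419.4, -201.2, 86.1]
ee_rot: [179.9, -0.1, 3.0]
force: [-0.1, -0.7, -1.1]
gripper_width: 33.2
gripper_force: 20.0
```

Emit:
move_arm --plan '[[[-2.2, -4, 0], 0, 1], [[-1.4, -2.4, 0], 0, 1], [[-0.6, -0.93, 0], 0, 1], [[0, 0, 0], 0, 1], [[0, 0, 0], 0, 1]]'

```text
time_s: 23.4
ee_pos: [377.3, -273.1, 84.9]
ee_rot: [-180.0, -0.0, 2.8]
force: [0.2, -0.2, -0.6]
gripper_width: 33.6
gripper_force: 20.0
```

Emit:
move_arm --plan '[[[0, 0, -2], 0, 1], [[0, 0, -2], 0, 1], [[0, 0, -1], 0, 1], [[0, 0, -0.5], 0, 1], [[0, 0, 0], 0, 1]]'

```text
time_s: 23.9
ee_pos: [377.3, -273.1, 29.6]
ee_rot: [-180.0, 0.0, 2.9]
force: [0.7, -0.6, -0.6]
gripper_width: 33.2
gripper_force: 20.0
```

Emit:
move_arm --plan '[[[0, 0, 0], 0, 1], [[0, 0, -0.8], 0, 1], [[0, 0, -0.5], 0, 1], [[0, 0, -0.3], 0, 1], [[0, 0, 0], 0, 1]]'

```text
time_s: 24.4
ee_pos: [376.7, -273.6, 13.5]
ee_rot: [-180.0, 0.0, 2.8]
force: [0.4, -0.4, 0.1]
gripper_width: 33.5
gripper_force: 20.0
```

Emit:
move_arm --plan '[[[0, 0, -0.1], 0, 1], [[0, 0, -0.1], 0, 1], [[0, 0, -0.05], 0, 1], [[0, 0, -0.05], 0, 1], [[0, 0, 0], 0, 1]]'

```text
time_s: 24.9
ee_pos: [377.1, -273.8, 11.0]
ee_rot: [180.0, -0.0, 2.8]
force: [0.0, -0.2, -0.7]
gripper_width: 33.3
gripper_force: 20.0
```

Emit:
move_arm --plan '[[[0, 0, -0.05], 0, 1], [[0, 0, -0.05], 0, 1], [[0, 0, 0], 0, 1]]'

```text
time_s: 25.2
ee_pos: [377.1, -273.9, 10.9]
ee_rot: [180.0, -0.0, 2.8]
force: [-2.0, 1.9, 8.1]
gripper_width: 33.3
gripper_force: 20.0
```

Emit:
move_arm --plan '[[[0, 0, 0], 0, 0], [[0, 0, 0], 0, 0], [[0, 0, 0], 0, 0], [[0, 0, 0], 0, 0], [[0, 0, 0], 0, 0]]'

```text
time_s: 25.7
ee_pos: [377.0, -273.8, 9.9]
ee_rot: [-180.0, 0.0, 2.8]
force: [0.1, -0.7, -0.2]
gripper_width: 70.0
gripper_force: 0.0
```

Emit:
move_arm --plan '[[[0, 0, 2], 0, 0], [[0, 0, 4], 0, 0], [[0, 0, 4], 0, 0], [[2, 1, 4], 0, 0], [[2, 1, 4], 0, 0]]'

```text
time_s: 26.2
ee_pos: [416.9, -253.5, 191.7]
ee_rot: [180.0, -0.0, 2.7]
force: [0.6, -0.8, -0.1]
gripper_width: 91.6
gripper_force: 0.0
```

Emit:
move_arm --plan '[[[4, 2.2, 0], 0, 0], [[4, 2.2, 0], 0, 0], [[4, 2.2, 0], 0, 0], [[4, 2.2, 0], 0, 0], [[4, 2.2, 0], 0, 0]]'

```text
time_s: 26.7
ee_pos: [618.4, -142.6, 189.7]
ee_rot: [180.0, 0.0, 2.8]
force: [0.3, -0.7, -0.1]
gripper_width: 91.2
gripper_force: 0.0
```

Emit:
move_arm --plan '[[[2.46, 1.68, 0], 0, 0], [[0, 0, 0], 0, 0], [[0, 0, 0], 0, 0], [[0, 0, 0], 0, 0], [[0, 0, 0], 0, 0]]'

```text
time_s: 27.2
ee_pos: [640.7, -127.8, 190.3]
ee_rot: [180.0, 0.0, 2.7]
force: [-0.1, 0.3, -0.4]
gripper_width: 91.4
gripper_force: 0.0
```

```bash
python3 look.py w6; python3 -c "
from meas import *
c=load('w6')
top(c,(230,130,340,240),38,50,'LP',44)"
```

```text
large_piston 0.66 [276. 193.] [ 643. -122.    0.]
carburettor 0.74 [ 67. 185.] [640. 134.   0.]
large_round_board 0.64 [474. 282.] [ 533. -394.    0.]
large_round_board 0.51 [ 70. 184.] [642. 129.   0.]
carb_board 0.94 [ 70. 186.] [639. 130.   0.]
jar 0.55 [182. 259.] [548.  -2.   0.]
27.7 [ 641.6 -127.1  190. ] [180.   -0.    2.8]
LP (array([ 643.8, -126.4]), array([47. , 46.9]), 2.7) mean [ 643.6 -126.4] axis 177.1 z 43.7
```

View pics/w6.png

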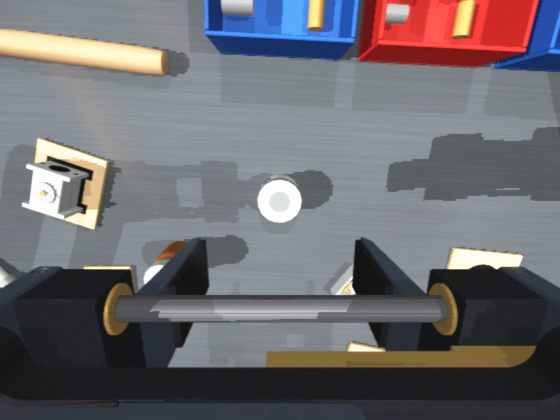

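w6 shows the large piston centred between the fingers at (280,201), with nothing else near the fingers. The jar is still standing at (165,265).

Emit:
move_arm --plan '[[[0.14, 0.06, -4.5], 0, 0], [[0, 0, -4.5], 0, 0], [[0, 0, -4], 0, 0], [[0, 0, -2], 0, 0], [[0, 0, 0], 0, 0]]'

```text
time_s: 28.2
ee_pos: [640.4, -125.8, 36.2]
ee_rot: [-179.9, 0.4, 2.8]
force: [-0.6, -0.3, 0.2]
gripper_width: 91.2
gripper_force: 0.0
```

Emit:
move_arm --plan '[[[0, 0, -1.3], 0, 0], [[0, 0, -0.9], 0, 0], [[0, 0, -0.5], 0, 0], [[0, 0, -0.3], 0, 0], [[0, 0, 0], 0, 0]]'

```text
time_s: 28.7
ee_pos: [643.0, -126.4, 10.0]
ee_rot: [180.0, -0.0, 2.8]
force: [-0.2, 0.1, 0.7]
gripper_width: 91.2
gripper_force: 0.0
```

Emit:
move_arm --plan '[[[0, 0, 0], 0, 1], [[0, 0, 0], 0, 1], [[0, 0, 0], 0, 1], [[0, 0, 0], 0, 1], [[0, 0, 0], 0, 1]]'

```text
time_s: 29.2
ee_pos: [643.1, -126.4, 10.1]
ee_rot: [180.0, -0.0, 2.8]
force: [-0.0, -0.1, -0.8]
gripper_width: 54.3
gripper_force: 0.0
```

Emit:
move_arm --plan '[[[0, 0, 0], 0, 1], [[0, 0, 0], 0, 1], [[0, 0, 0], 0, 1], [[0, 0, 0], 0, 1], [[0, 0, 0], 0, 1]]'

```text
time_s: 29.7
ee_pos: [643.1, -126.4, 10.1]
ee_rot: [180.0, -0.0, 2.8]
force: [-0.2, 0.4, 1.0]
gripper_width: 47.5
gripper_force: 20.0
```

Emit:
move_arm --plan '[[[0, 0, 2], 0, 1], [[0, 0, 3], 0, 1], [[-0.8, -2, 3], 0, 1], [[-1.6, -4, 0], 0, 1], [[-1.6, -4, 0], 0, 1]]'

```text
time_s: 30.2
ee_pos: [603.2, -227.0, 91.0]
ee_rot: [179.9, -0.1, 2.9]
force: [-0.1, -0.5, -0.5]
gripper_width: 47.5
gripper_force: 20.0
```

Emit:
move_arm --plan '[[[-1.6, -4, 0], 0, 1], [[-1.6, -4, 0], 0, 1], [[-1.6, -4, 0], 0, 1], [[-1.4, -3.4, 0], 0, 1], [[-0.65, -1.65, 0], 0, 1]]'

```text
time_s: 30.7
ee_pos: [532.7, -399.6, 89.4]
ee_rot: [180.0, 0.1, 2.6]
force: [0.1, 0.7, -1.0]
gripper_width: 47.1
gripper_force: 20.0
```

Emit:
move_arm --plan '[[[0, 0, 0], 0, 1], [[0, 0, -2.5], 0, 1], [[0, 0, -2], 0, 1], [[0, 0, -1], 0, 1], [[0, 0, 0], 0, 1]]'

```text
time_s: 31.2
ee_pos: [534.2, -394.9, 33.2]
ee_rot: [-179.8, 0.2, 2.9]
force: [0.2, 0.7, -1.6]
gripper_width: 47.5
gripper_force: 20.0
```

Emit:
move_arm --plan '[[[0, 0, 0], 0, 1], [[0, 0, -0.8], 0, 1], [[0, 0, -0.5], 0, 1], [[0, 0, -0.3], 0, 1], [[0, 0, 0], 0, 1]]'

```text
time_s: 31.7
ee_pos: [534.2, -396.7, 18.4]
ee_rot: [-180.0, 0.0, 2.8]
force: [-0.2, 0.2, -1.4]
gripper_width: 47.2
gripper_force: 20.0
```

Emit:
move_arm --plan '[[[0, 0, -0.1], 0, 1], [[0, 0, -0.1], 0, 1], [[0, 0, -0.05], 0, 1], [[0, 0, -0.05], 0, 1], [[0, 0, 0], 0, 1]]'

```text
time_s: 32.2
ee_pos: [534.6, -397.0, 16.0]
ee_rot: [180.0, -0.0, 2.8]
force: [-0.1, -0.9, -1.7]
gripper_width: 47.6
gripper_force: 20.0
```

Commanded z is now 90−55−16−3 = 16 mm, so I'll touch down, release, and back off to a view like w1.

Emit:
move_arm --plan '[[[0, 0, -0.05], 0, 1], [[0, 0, -0.05], 0, 1], [[0, 0, 0], 0, 1]]'

```text
time_s: 32.5
ee_pos: [534.6, -396.9, 16.0]
ee_rot: [180.0, -0.0, 2.8]
force: [-2.3, 1.8, 5.1]
gripper_width: 47.2
gripper_force: 20.0
```

Emit:
move_arm --plan '[[[0, 0, 0], 0, 0], [[0, 0, 0], 0, 0], [[0, 0, 0], 0, 0], [[0, 0, 0], 0, 0], [[0, 0, 0], 0, 0]]'

```text
time_s: 33.0
ee_pos: [534.5, -396.9, 14.8]
ee_rot: [-180.0, 0.0, 2.8]
force: [0.3, -0.1, 0.4]
gripper_width: 84.9
gripper_force: 0.0
```

Emit:
move_arm --plan '[[[0, 0, 2], 0, 0], [[0, 0, 4], 0, 0], [[0, 0, 4.5], 0, 0], [[0, 0, 4.5], 0, 0], [[0, 0, 4.5], 0, 0]]'

```text
time_s: 33.5
ee_pos: [534.3, -396.7, 211.7]
ee_rot: [180.0, -0.0, 2.8]
force: [0.3, -0.9, -0.9]
gripper_width: 91.5
gripper_force: 0.0
```

Emit:
move_arm --plan '[[[-2, 4, 0], 0, 0], [[-2, 4, 0], 0, 0], [[-2, 4, 0], 0, 0], [[-2, 4, 0], 0, 0], [[0, 0, 0], 0, 0]]'

```text
time_s: 34.0
ee_pos: [451.3, -232.6, 210.1]
ee_rot: [-179.8, 0.1, 3.0]
force: [-0.3, -0.1, -0.2]
gripper_width: 91.1
gripper_force: 0.0
```

Emit:
move_arm --plan '[[[0, 0, 0], 0, 0], [[0, 0, 0], 0, 0], [[0, 0, 0], 0, 0], [[0, 0, 0], 0, 0]]'

```text
time_s: 34.4
ee_pos: [455.0, -237.8, 209.7]
ee_rot: [180.0, 0.0, 2.8]
force: [-0.1, -0.6, -0.6]
gripper_width: 91.3
gripper_force: 0.0
```

```bash
python3 look.py w7; python3 -c "
from h import *
save('s7',env.grab_frame('scene')['frame'])"
```

```text
large_piston 0.86 [412. 132.] [ 537. -396.    0.]
small_piston 0.56 [303. 249.] [ 375. -272.    0.]
small_piston 0.34 [ 24. 175.] [461.  89.   0.]
conrod 0.93 [ 10. 162.] [477. 104.   0.]
small_round_board 0.93 [307. 248.] [ 377. -278.    0.]
rod_board 0.94 [ 20. 172.] [464.  94.   0.]
jar 0.86 [ 87. 105.] [549.  -1.   0.]
34.9 [ 454.5 -236.9  210. ] [180.   -0.    2.8]
```

View pics/w7.png

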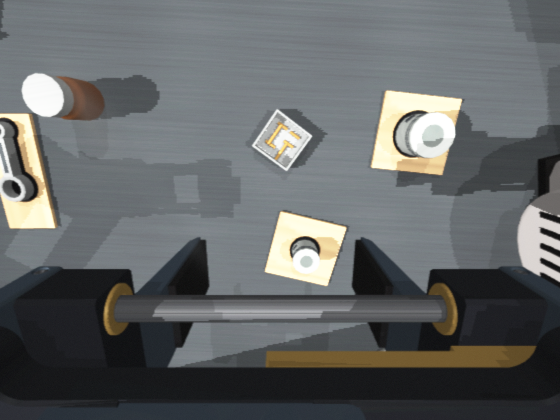

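View pics/s7.png

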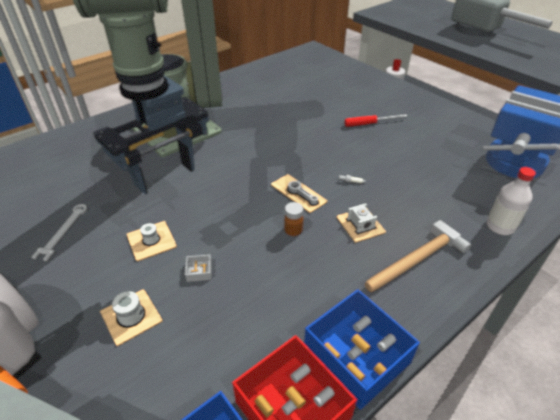

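w7 and s7 show every part on its own board: the large piston at (425,133) and small piston at (305,253) in w7, the rod at (303,192) and carburettor at (361,218) in s7. The jar is standing at (292,218) in s7. I'll measure the placements once more and hand in.

Run:
```python
from meas import *
c=load("w7")
top(c,(380,95,470,170),44,56,"LP",50); top(c,(270,225,335,280),35,46,"SP",40)
print(env.job_done())
```

```text
LP (array([ 534.3, -394.9]), array([46.3, 49.1]), 2.8) mean [ 534.3 -394.9] axis 92.6 z 49.7
SP (array([ 377.6, -273.1]), array([35.4, 32.4]), 4.9) mean [ 377.7 -273.2] axis -166.3 z 39.6
the job is handed in; nothing more can be done
None
```

All four parts are on their own painted shadows, measured within about 4 mm of centre; the jar is still standing, and the job was handed in at about 35 s of the 118 s limit (the hand-in gave no verdict).

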